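Feed one insulating board from the magazine into the nest

ROBOT

A 6-joint arm with a two-finger parallel gripper is mounted at the origin on the work surface; the furniture and walls round the work are solid. World frame = base frame: x ahead of the robot, y to its left, z up, the work surface at z = 0. Lengths are in m, angles in rad, forces in N, time in s.
With the tool pointing down it reaches from about 0.375 to 0.9 m from the base axis. Payload 3.1 kg.
Tool frame: the origin (TCP) lies on the centre line of the jaws, within the pads' length; the fingertips stand 8 mm ahead of it and the grasp point (between the pads) lies 11 mm behind it; z points along the fingers, y is the line along which they close (so a half turn about z gives the same grasp; the last joint's range is limited). The gripper opens to 85 mm and grips with 20 to 120 N. Pads are 22 mm wide; open, the fingers measure 114 mm over their backs; the gripper's body (76 mm by 85 mm) begins 54 mm behind the grasp point. The pads swing forward as they close: fully open they stand 13 mm farther back than shut.
Start: joints at [-1.339, 0.527, 1.433, -0, 1.181, -0.178], TCP at [0.249, -0.573, 0.239] pointing down, gripper open.
Joint ranges: [-3.08, 3.08], [-0.75, 2.2], [0.22, 2.44], [-1.43, 4.57], [0, 2.65], [-2.85, 2.85]. Speed limits (rad/s): [2.79, 2.79, 3.14, 3.14, 3.14, 3.14].

INTERFACE

Orientations are given as a unit quaternion [x, y, z, w].
In Python, from station import * gives the robot as it stands.
- The arm moves only by the tool play_rows, never from a script. Its argument "rows" is a list of rows, each a list of 3 entries, a list of its own where there are three numbers: the turn, a rotation vector about the tool's x, y, z in degrees, then the shift along the tool's x, y, z in mm, then the closure, from 0 (fully open) to 1 (shut). In form: [[[ax, ay, az], [dx, dy, dz], jaw], ...]. A call has 1 to 12 rows; each row shifts and turns the commanded pose from where the row before left it, along the tool's axes as they then stand; what a row does not reach is not made up. A row lasts 1/12 s, in which the tool goes at most 41.7 mm and 7.16 degrees, less where a joint would pass 70% of its speed; a pose out of reach is approached as far as the arm can. A call with a gripper value outside its range is refused whole. The fingers move at their own pace and stop on an object; "grip_force" is the grip in N (left out, the last holds). Time passes only in rows, so rows that do not move let the fingers close. It gives the time, the measured TCP pose, the force, the opening and the grip force at its end, in the units of the state.
- sense(): the state, without advancing time (a new reading comes with each control period).
- snapshot(name): name is "scene" or "top"; returns (picture, depth): 420x560x3 uint8, red, green, blue; 420x560 float32, m along the optical axis (not along the pixel's ray), 0 where there is no reading.
- get_calibration(name): a dict with "vfov" (degrees; the focal length in pixels is half the picture's height over the tangent of half this angle, whatever the lens; pixels are square), "cx", "cy" (the principal point, pixels), "k1" (the pictures are not rectified: a ray, as slopes to the right and down, at radius r is drawn at 1 + k1 r^2 times it, then the intrinsics apply), "xyz" and "attitude" of the camera in the world. Camera axes: x right, y down, z forward; pixel columns grow to the right and rows downward; lengths in m; the calibration is good to about 2 mm. A picture is of the moment at which its call begins. get_calibration takes no time and is no camera call.
- sign_off(): hands the job in; it is judged then, once.
The state is a dict: "t": time; "q": joint angles; "qd": joint speeds; "tau": joint torques, N m; "tcp_pos": TCP position; "tool_rot": TCP orientation; "force": force on the tool from outside, world axes, zero at the start; "ft_torque": the same for the moment, N m; "finger_gap": opening from 0.0 (shut) to 1.0 (fully open); "gripper_force": force on a finger pad.
Only numpy, scipy, OpenCV 4.12 (cv2) and the standard library are available. Lean on these libraries where they do the work, as an engineer would, in place of code of your own. Each camera call takes 0.05 s, during which the arm holds its last target. There are 200 camera calls.

TASK

Draw the sliding bolt back, slide the top insulating board sideways off the stack into the nest beside it until it lies flat and fully home against the end stop, then push the bolt fully in again so that it locks the board there. Slide the board, do not lift it out; the boards are brittle, so never load one with more than 20 N of finger force, leave the other boards in the magazine as they are, and leave the things lying round the fixture alone.

Things in the scene. Friction and masses are not known exactly. Their poses are not given: they have to be found in the camera images.
- fixture: Loading fixture, fixed: dark steel base 240 x 100 x 8 mm, magazine on its +y half, nest on its -y half, bolt between. Origin on the work surface under the middle of the bolt's slot; z up, boards go along y towards -y; the bolt's knob is on the -x side. Keep round the bolt: x -56 to -42, y -11 to 11, top z = 44.5 mm. To its left (world +y) stands a tool chest 236 mm high: pass over it
- magazine (a point): Centre of the magazine's floor (fixture x 0, y 55, z 8 mm), axes as the fixture's. Open-topped aluminium box, inside 67 (x) x 99 (y) mm; cheeks and back wall end at fixture z = 37 mm, 1 mm below the top of the top board, so its edges cannot be gripped. Towards the nest the four lower boards stand against the edge of the nest's bed; the top one is held by the bolt alone
- nest_home (a point): Point on the nest's flat bed (fixture x 0, y -54, z 30 mm, axes as the fixture's) where a board's origin lies when fully home (x may be -1.5 mm, see roller). Bed: from y = 5.5 mm to the end stop's face at y = -102 mm, 2 mm below the underside of the top board, which drops these 2 mm as its trailing edge leaves the stack. Guides at x = -33.5 and 34.5 mm and the stop stand 5 mm above the bed
- roller (a point): Middle of a spring roller in the +x guide of the nest (9 mm radius, upright axis, at fixture x 37.5, y -80, z 32.5 mm when free). It gives way towards +x by up to 6 mm, pushing with about 1 to 2 N, and presses a board against the -x guide. In the last 30 mm of its way a board must be pushed past it and along it, at first with some 2 N
- bolt (a joint): Flat steel bolt 8 mm thick (fixture y -4 to 4, z 31 to 40 mm) that slides along x. In m: 0 = fully in (tip at x = -12 mm, 20 mm into the boards' way); grows to 0.036 as it is drawn out towards -x, clear of the boards from 0.026 on. Drags with about 1.5 N, stays where left. Fully in, it stands 2 mm behind a board that is home; it cannot go in with a board across the slot
- bolt_knob (a point): Middle of the bolt's upright black round knob, 14 mm in diameter; the knob's top is 9 mm above this point, its neck meets the bolt 20 mm below it. At fixture x = -72, y = 0, z = 60 mm with the bolt fully in; moves with the bolt
- board_top: Top board of the stack: rigid tan laminate, 64 (x) x 96 (y) x 6 (z) mm, about 70 g, small flush brass eyelet in each corner. Origin: centre of its underside, at the start near fixture y = 55, z = 32 mm. Slick: friction about 0.15 on the boards and the metal, about 0.35 under the fingertips, so fingertips pressed on it with about 10 N drag it along, while a few newtons slip at the roller
- board_2: The second board, same size, under the top board; origin at the centre of its underside (fixture z = 26 mm)
- board_3: The third board from the top, same size (underside at z = 20 mm)
- board_4: The fourth board from the top, same size (underside at z = 14 mm)
- board_5: The lowest board, same size, on the magazine's floor (underside at z = 8 mm)
- contactor: Bystander: black contactor block 70 x 60 x 63 mm with two copper studs; origin at the centre of its underside
- connector_half: Bystander: black and grey connector half 34 x 50 x 46 mm with two copper pins; origin at the centre of its underside
- hex_keys: Bystander: folding hex key set 26 x 70 x 19 mm; origin at the centre of its underside
- torch: Bystander: black pocket torch 33 x 122 x 29 mm; origin at the centre of its underside
- busbar_0: Bystander: bent copper bus bar 22 x 115 x 23 mm; origin at the centre of its underside
There are look-alikes about, which are no part of the job. What is shaped like the board_top but black or orange is not meant.

How it is judged:
By the outcome, as a careful person would: the job done as asked, in the order asked, and still so for the second after the job is handed in, with the robot touching nothing.
It also fails if it takes over 72 s, if anything falls off the work surface, if the arm or the gripper's body presses on something with over 40 N, if the wrist force passes 120 N, or if a joint passes its speed limit or range.

## Working session

There is one attempt and no reset: what is moved stays moved. The work goes in short steps, Python scripts to look and compute and a tool call to move; the robot and the scene stay as the last step left them, time stands still between calls to the robot, and variables do not carry over. Pictures are saved under pics/ and viewed, at most 10 in all, crops included, and the job is handed in when it is done.

Besides the shell and the picture viewer there is one more tool, called after "Emit:" by a JSON object that holds its "name" and its "arguments". play_rows: Moves the arm, as the interface text tells. Its arguments: {"type":"object","properties":{"rows":{"type":"array","items":{"type":"array"}},"grip_force":{"type":"number"}},"required":["rows"]}

```bash
mkdir -p pics; ls; python3 - <<'E'
from station import *
import cv2, numpy as np
s=sense(); print(s)
for n in("scene","top"):
    p,d=snapshot(n); cv2.imwrite(f"pics/{n}0.png",p[:,:,::-1]); np.save(f"{n}0.npy",d); print(n,get_calibration(n))
E
```

```text
pics
{'t': 0.0, 'q': array([-1.33951006e+00,  5.28471378e-01,  1.43393197e+00,  1.57635914e-06,
        1.18141246e+00, -1.78494096e-01]), 'qd': array([-0.00060657, -0.00156495,  0.00209983, -0.00085771,  0.00058259,
       -0.00307972]), 'tau': array([-5.12162217e-05, -4.42346907e+01, -1.78028530e+01, -2.21854516e-04,
        8.47849413e-03,  1.26425215e-05]), 'tcp_pos': array([ 0.24886835, -0.57253111,  0.23832098]), 'tool_rot': array([ 9.79082790e-01,  2.03459222e-01, -2.86093177e-05, -1.11121027e-03]), 'force': array([-0.13659325,  0.05189801, -0.12172971]), 'ft_torque': array([ 0.02475463, -0.04172491, -0.00956886]), 'gripper_force': 0.0, 'finger_gap': 1.0006689185557058}
scene {'vfov': 57.91237619978358, 'cx': 279.0230408183426, 'cy': 208.19631485624197, 'k1': 0.0004023829593603272, 'xyz': array([-0.21809471, -0.65193081,  0.42778888]), 'attitude': array([ 0.74178037, -0.40929249,  0.26946405, -0.45785442])}
top {'vfov': 48.82593010119144, 'cx': 280.4182317128225, 'cy': 200.69296550698598, 'k1': -0.00798881950571969, 'xyz': array([ 0.33887561, -0.24604172,  1.25024795]), 'attitude': array([ 0.71202808, -0.70064178,  0.03652295, -0.02798553])}
```

View pics/scene0.png

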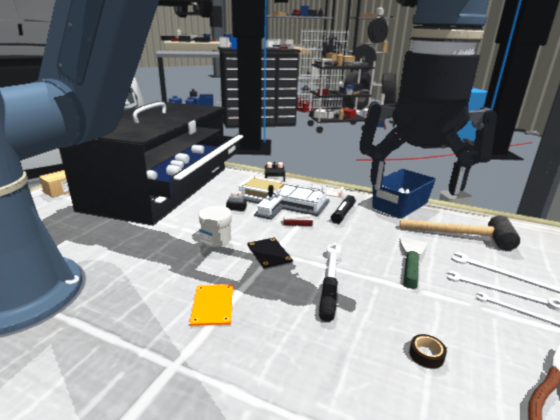

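View pics/top0.png

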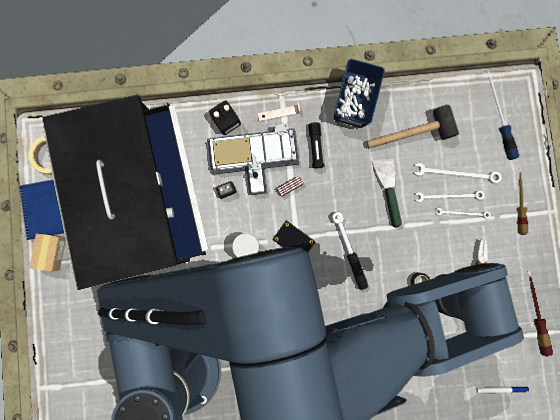

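The top view shows the fixture around (252,150), with the tan board in the magazine at (233,152), the nest to its right at (280,145) and the knob near (253,172). The black (293,236) and orange plates are look-alikes. Of the three, only the tan one lies in the magazine, so it is the board. I'll check with an enlarged crop and measure from it.

```bash
cat > h.py <<'E'
from station import *
import cv2, numpy as np
from scipy.spatial.transform import Rotation as R
def cam(n):
    c=get_calibration(n); f=210/np.tan(np.radians(c['vfov']/2))
    return c, f, R.from_quat(c['attitude']).as_matrix()
def ray(n,px):
    c,f,M=cam(n); d=(np.atleast_2d(px).astype(float)-[c['cx'],c['cy']])/f
    u=d.copy()
    for _ in range(5): u=d/(1+c['k1']*(u**2).sum(1,keepdims=True))
    return c['xyz'], np.c_[u,np.ones(len(u))]@M.T
def plane(n,px,z):
    o,d=ray(n,px); return o+d*((z-o[2])/d[:,2:3])
def proj(n,P):
    c,f,M=cam(n); q=(np.atleast_2d(P)-c['xyz'])@M; u=q[:,:2]/q[:,2:]
    return u*(1+c['k1']*(u**2).sum(1,keepdims=True))*f+[c['cx'],c['cy']]
E
python3 - <<'E'
from h import *
p=cv2.imread("pics/top0.png"); d=np.load("top0.npy")
x0,y0=190,90
cv2.imwrite("pics/crop1.png",cv2.resize(p[y0:y0+115,x0:x0+150],None,fx=5,fy=5,interpolation=cv2.INTER_CUBIC))
hsv=cv2.cvtColor(p,cv2.COLOR_BGR2HSV)
m=cv2.inRange(hsv,(12,70,90),(30,220,255)); m[:125]=0;m[175:]=0;m[:,:205]=0;m[:,262:]=0
cs,_=cv2.findContours(m,0,2); c=max(cs,key=cv2.contourArea); r=cv2.minAreaRect(c); print(r,cv2.contourArea(c))
b=plane("top",cv2.boxPoints(r),0.038); print(b.round(4)); print(b.mean(0))
print("side lens",np.linalg.norm(b-np.roll(b,1,0),axis=1))
o=ray("top",[[233,152]]); 
print("depth z", o[0][2]+o[1][0,2]*d[152,233])
p=cv2.imread("pics/scene0.png"); cv2.imwrite("pics/crop2.png",cv2.resize(p[155:225,220:350],None,fx=6,fy=6,interpolation=cv2.INTER_CUBIC))
E
```

```text
((231.8170623779297, 151.35365295410156), (23.853212356567383, 36.2215461730957), 83.6598129272461) 801.5
[[ 0.6049 -0.0768  0.038 ]
 [ 0.6175 -0.1722  0.038 ]
 [ 0.5537 -0.1806  0.038 ]
 [ 0.5413 -0.0857  0.038 ]]
[ 0.57934252 -0.12883199  0.038     ]
side lens [0.06419864 0.0961978  0.0643054  0.09574245]
depth z 0.03901093814364809
```

View pics/crop1.png

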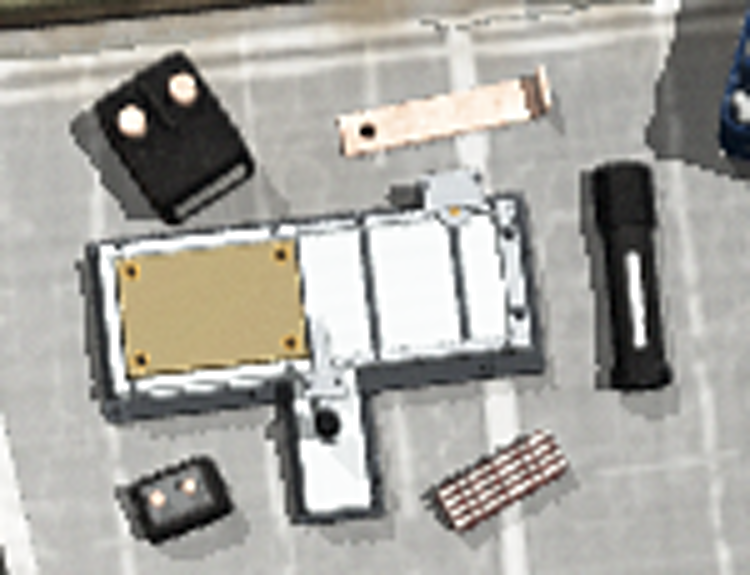

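View pics/crop2.png

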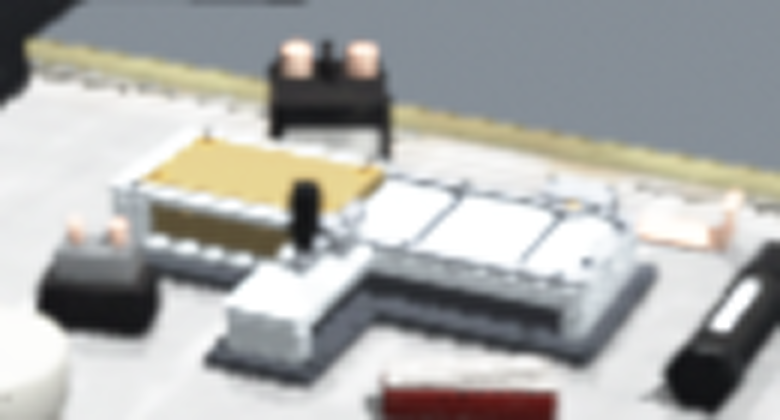

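The first crop shows the tan board with brass eyelets at pixels (233,152) of the top view, and the knob at crop (327,424), which is about (255,175). The copper bar lies beyond the nest, the connector is at (226,190) and the hex keys at (290,186). The second crop confirms the stack in the magazine and the upright knob in front of it.

```bash
cat >> h.py <<'E'
YAW=np.radians(7.5); O=np.array([.5865,-.1833,0])
def F(x,y,z): # fixture mm -> world m
    return O+R.from_euler('z',YAW).apply(np.array([x,y,z])/1000)
def fx(p): return R.from_euler('z',-YAW).apply(np.asarray(p)-O)*1000
def togo(P,yaw=YAW):
    "shift in tool mm and turn deg from the measured pose, tool down with tool x at world yaw"
    s=sense(); T=R.from_quat(s['tool_rot']); G=R.from_euler('z',yaw)*R.from_euler('x',np.pi)
    print("t %.2f gap %.2f F"%(s['t'],s['finger_gap']),s['force'].round(1),"fix",fx(s['tcp_pos']).round(1),
     "shift",(T.inv().apply(P-s['tcp_pos'])*1000).round(1),"turn",(T.inv()*G).as_rotvec(degrees=True).round(1))
E
python3 - <<'E'
from h import *
p=cv2.imread("pics/top0.png"); d=np.load("top0.npy")
g=p[165:183,246:266].max(2); ys,xs=np.where(g<60); k=[xs.mean()+246,ys.mean()+165]; print("knob",k,fx(plane("top",[k],.066)))
p2=cv2.imread("pics/scene0.png"); print("scene knob expect",proj("scene",F(-72,0,60)),"top",proj("top",F(-72,0,69)))
print("height map fixture coords")
for (u,v) in [(200,150),(207,200),(190,120),(170,150),(205,240),(160,200),(197,110),(226,190),(222,112)]:
    o,r=ray("top",[[u,v]]); w=o+r[0]*d[v,u]; print(u,v,w.round(3),fx(w).round(0))
togo(F(-72,0,56)+[0,0,.06])
E
```

```text
knob [np.float64(251.3859649122807), np.float64(173.28070175438597)] [[-68.72673463   8.91335202  66.        ]]
scene knob expect [[270.82582457 189.5268919 ]] top [[254.90902216 173.96833574]]
height map fixture coords
200 150 [ 0.59  -0.037 -0.004] [ 22. 144.  -4.]
207 200 [ 0.452 -0.061  0.   ] [-117.  138.    0.]
190 120 [ 0.672 -0.008 -0.001] [108. 163.  -1.]
170 150 [0.57  0.024 0.087] [ 11. 207.  87.]
205 240 [ 0.343 -0.078  0.126] [-227.  136.  126.]
160 200 [0.432 0.015 0.203] [-127.  217.  203.]
197 110 [ 0.702 -0.026 -0.003] [135. 141.  -3.]
226 190 [ 0.476 -0.116  0.038] [-101.   81.   38.]
222 112 [ 0.679 -0.102  0.06 ] [103.  68.  60.]
t 0.10 gap 1.00 F [-0.8 -1.1  0.6] fix [-385.5 -341.9  238.4] shift [ 395.5 -242.2  123. ] turn [-0.1 -0.  16. ]
```

Emit:
{"name": "play_rows", "arguments": {"rows": [[[0, 0, 5.4], [0, 0, 0], 0.3], [[0, 0, 5.4], [0, 0, 0], 0.3], [[0, 0, 5.2], [0, 0, 0], 0.3], [[0, 0, 0], [26, -28.5, 0], 0.3], [[0, 0, 0], [26, -28.5, 0], 0.3], [[0, 0, 0], [26, -28.5, 0], 0.3], [[0, 0, 0], [26, -28.5, 0], 0.3], [[0, 0, 0], [26, -28.5, 0], 0.3], [[0, 0, 0], [26, -28.5, 0], 0.3], [[0, 0, 0], [26, -28.5, 0], 0.3], [[0, 0, 0], [26, -28.5, 0], 0.3], [[0, 0, 0], [26, -28.5, 0], 0.3]], "grip_force": 20}}

```text
t: 1.1
tcp_pos: [0.4482, -0.2866, 0.239]
tool_rot: [0.998, 0.065, -0.0, -0.0]
force: [0.4, 0.2, 0.4]
finger_gap: 0.702
gripper_force: 0.0
```

Emit:
{"name": "play_rows", "arguments": {"rows": [[[0, 0, 0], [26, -28.5, 16], 0.3], [[0, 0, 0], [26, -28.5, 16], 0.3], [[0, 0, 0], [20, -20, 16], 0.3], [[0, 0, 0], [0, 0, 16], 0.3], [[0, 0, 0], [0, 0, 16], 0.3], [[0, 0, 0], [0, 0, 10], 0.3], [[0, 0, 0], [0, 0, 0], 0.3], [[0, 0, 0], [0, 0, 0], 0.3]]}}

```text
t: 1.77
tcp_pos: [0.5085, -0.203, 0.1489]
tool_rot: [0.998, 0.065, -0.001, -0.0]
force: [-0.3, 0.1, -0.1]
finger_gap: 0.698
gripper_force: 0.0
```

```bash
python3 - <<'E'
from h import *
togo(F(-72,0,56))
p,d=snapshot("scene"); cv2.imwrite("pics/c3.png",cv2.resize(p[60:230,190:400,::-1],None,fx=3.5,fy=3.5))
E
```

```text
t 1.77 gap 0.70 F [-0.3  0.1 -0.1] fix [-79.9  -9.3 148.9] shift [ 8.  -9.2 92.9] turn [-0.1  0.1 -0.1]
```

View pics/c3.png

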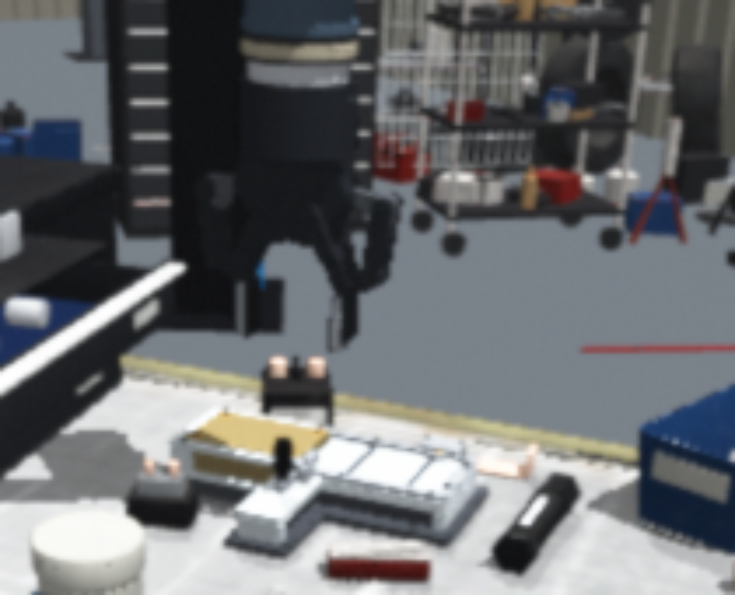

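The view shows the half-open jaws straddling the knob at crop (283,455), with nothing near them. I'll go down and grip.

Emit:
{"name": "play_rows", "arguments": {"rows": [[[0, 0, 0], [8, -9, 0], 0.3], [[0, 0, 0], [0, 0, 20], 0.3], [[0, 0, 0], [0, 0, 20], 0.3], [[0, 0, 0], [0, 0, 20], 0.3], [[0, 0, 0], [0, 0, 15], 0.3], [[0, 0, 0], [0, 0, 10], 0.3], [[0, 0, 0], [0, 0, 7], 0.3], [[0, 0, 0], [0, 0, 0], 0.3], [[0, 0, 0], [0, 0, 0], 1], [[0, 0, 0], [0, 0, 0], 1], [[0, 0, 0], [0, 0, 0], 1], [[0, 0, 0], [0, 0, 0], 1]]}}

```text
t: 2.82
tcp_pos: [0.5156, -0.1921, 0.0582]
tool_rot: [0.998, 0.065, 0.0, -0.001]
force: [-0.3, 18.5, 7.5]
finger_gap: 0.134
gripper_force: 9.5
```

Emit:
{"name": "play_rows", "arguments": {"rows": [[[0, 0, 0], [0, 0, 0], 1], [[0, 0, 0], [0, 0, 0], 1], [[0, 0, 0], [0, 0, 0], 1], [[0, 0, 0], [0, 0, 0], 1]]}}

```text
t: 3.15
tcp_pos: [0.5152, -0.1916, 0.0582]
tool_rot: [0.998, 0.065, -0.0, -0.001]
force: [-0.7, 5.1, 5.8]
finger_gap: 0.128
gripper_force: 21.1
```

```bash
python3 - <<'E'
from h import *
togo(F(-72,0,56))
E
```

```text
t 3.15 gap 0.13 F [-0.7  5.1  5.8] fix [-71.7   1.1  58.2] shift [-0.3  1.1  2.2] turn [-0.1  0.  -0.1]
```

Emit:
{"name": "play_rows", "arguments": {"rows": [[[0, 0, 0], [0, -0.7, 0], 1], [[0, 0, 0], [-3, 0, 0], 1], [[0, 0, 0], [-5, 0, 0], 1], [[0, 0, 0], [-5, 0, 0], 1], [[0, 0, 0], [-5, 0, 0], 1], [[0, 0, 0], [-5, 0, 0], 1], [[0, 0, 0], [-5, 0, 0], 1], [[0, 0, 0], [-4, 0, 0], 1], [[0, 0, 0], [-2.5, 0, 0], 1], [[0, 0, 0], [0, 0, 0], 1]]}}

```text
t: 3.98
tcp_pos: [0.4808, -0.1963, 0.0582]
tool_rot: [0.998, 0.065, 0.0, -0.0]
force: [-0.5, 3.6, 6.9]
finger_gap: 0.13
gripper_force: 21.2
```

```bash
python3 - <<'E'
from h import *
togo(F(-106,0,56))
E
```

```text
t 3.98 gap 0.13 F [-0.5  3.6  6.9] fix [-106.5    0.9   58.2] shift [0.5 0.9 2.2] turn [-0.  -0.  -0.1]
```

Emit:
{"name": "play_rows", "arguments": {"rows": [[[0, 0, 0], [0, 0, 0], 0.5], [[0, 0, 0], [0, 0, 0], 0.5], [[0, 0, 0], [0, 0, 0], 0.5], [[0, 0, 0], [0, 0, -10], 0.5], [[0, 0, 0], [0, 0, -20], 0.5], [[0, 0, 0], [0, 0, -20], 0.5], [[0, 0, 0], [10, -10, -10], 1], [[0, 0, 0], [25, -18, 0], 1], [[0, 0, 0], [25, -18, 0], 1], [[0, 0, 0], [25, -18, 0], 1], [[0, 0, 0], [21, -15, 0], 1], [[0, 0, 0], [0, 0, 0], 1]]}}

```text
t: 4.98
tcp_pos: [0.5801, -0.1021, 0.1184]
tool_rot: [0.998, 0.067, 0.003, 0.001]
force: [1.1, -0.9, 0.4]
finger_gap: 0.0
gripper_force: 0.0
```

```bash
python3 - <<'E'
from h import *
togo(F(0,80,60))
p,d=snapshot("scene"); cv2.imwrite("pics/c4.png",cv2.resize(p[130:220,210:350,::-1],None,fx=5,fy=5,interpolation=cv2.INTER_CUBIC))
E
```

```text
t 4.98 gap 0.00 F [ 1.1 -0.9  0.4] fix [  4.3  81.4 118.4] shift [-4.6  1.3 58.4] turn [ 0.1 -0.3  0.2]
```

View pics/c4.png

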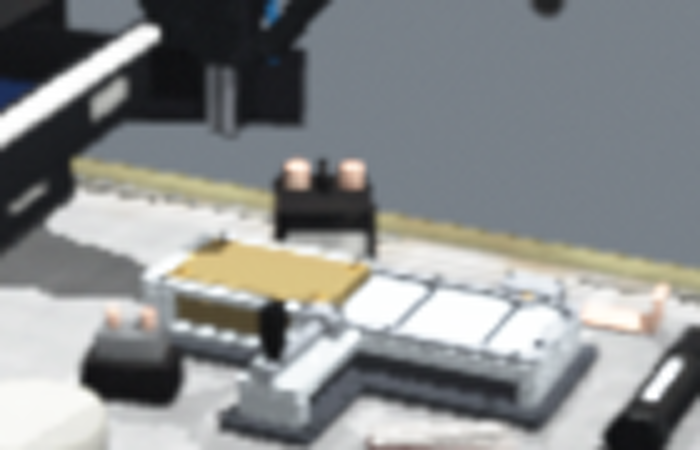

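The bolt is drawn: the knob is now at crop (272,330), farther out along its housing. The closed fingertips hang over the rear of the tan board. I'll go down to just above it, then feel for contact.

Emit:
{"name": "play_rows", "arguments": {"rows": [[[0, 0, 0], [-4.5, 1, 15], 1], [[0, 0, 0], [0, 0, 20], 1], [[0, 0, 0], [0, 0, 15], 1], [[0, 0, 0], [0, 0, 10], 1], [[0, 0, 0], [0, 0, 5], 1], [[0, 0, 0], [0, 0, 0], 1], [[0, 0, 0], [0, 0, 0], 1], [[0, 0, 0], [0, 0, 0], 1]]}}

```text
t: 5.7
tcp_pos: [0.5724, -0.1066, 0.0532]
tool_rot: [0.998, 0.065, 0.001, 0.0]
force: [0.2, -0.5, -0.0]
finger_gap: 0.001
gripper_force: 0.0
```

```bash
python3 - <<'E'
from h import *
togo(F(0,80,46))
E
```

```text
t 5.70 gap 0.00 F [ 0.2 -0.5 -0. ] fix [-4.  77.9 53.2] shift [ 4.  -2.2  7.2] turn [ 0.  -0.1 -0. ]
```

Emit:
{"name": "play_rows", "arguments": {"rows": [[[0, 0, 0], [4, -2, 2], 1], [[0, 0, 0], [0, 0, 2], 1], [[0, 0, 0], [0, 0, 1], 1], [[0, 0, 0], [0, 0, 0], 1], [[0, 0, 0], [0, 0, 0], 1]]}}

```text
t: 6.12
tcp_pos: [0.5755, -0.1035, 0.0474]
tool_rot: [0.998, 0.065, -0.0, -0.0]
force: [-0.4, -0.2, -0.6]
finger_gap: 0.002
gripper_force: 0.0
```

Emit:
{"name": "play_rows", "arguments": {"rows": [[[0, 0, 0], [0, 0, 0.7], 1], [[0, 0, 0], [0, 0, 0], 1], [[0, 0, 0], [0, 0, 0], 1]]}}

```text
t: 6.37
tcp_pos: [0.5755, -0.1036, 0.0466]
tool_rot: [0.998, 0.065, -0.0, -0.0]
force: [0.2, -0.9, 0.3]
finger_gap: 0.0
gripper_force: 0.0
```

Emit:
{"name": "play_rows", "arguments": {"rows": [[[0, 0, 0], [0, 0, 0.7], 1], [[0, 0, 0], [0, 0, 0], 1], [[0, 0, 0], [0, 0, 0], 1]]}}

```text
t: 6.62
tcp_pos: [0.5757, -0.1037, 0.0461]
tool_rot: [0.998, 0.065, 0.0, 0.0]
force: [0.3, 0.5, 0.8]
finger_gap: 0.0
gripper_force: 0.7
```

Emit:
{"name": "play_rows", "arguments": {"rows": [[[0, 0, 0], [0, 0, 0.4], 1], [[0, 0, 0], [0, 0, 0], 1], [[0, 0, 0], [0, 0, 0], 1]]}}

```text
t: 6.87
tcp_pos: [0.5758, -0.1037, 0.0461]
tool_rot: [0.998, 0.065, 0.0, 0.0]
force: [-0.6, -0.3, 5.6]
finger_gap: -0.001
gripper_force: 2.7
```

Emit:
{"name": "play_rows", "arguments": {"rows": [[[0, 0, 0], [0, 0, 0.4], 1], [[0, 0, 0], [0, 0, 0], 1], [[0, 0, 0], [0, 0, 0], 1]]}}

```text
t: 7.12
tcp_pos: [0.576, -0.1038, 0.0461]
tool_rot: [0.998, 0.065, 0.001, 0.0]
force: [-0.8, 0.8, 7.7]
finger_gap: -0.001
gripper_force: 3.8
```

Emit:
{"name": "play_rows", "arguments": {"rows": [[[0, 0, 0], [0, 0, 0.3], 1], [[0, 0, 0], [0, 1, 0], 1], [[0, 0, 0], [0, 3, 0], 1], [[0, 0, 0], [0, 4, 0], 1], [[0, 0, 0], [0, 4, 0], 1], [[0, 0, 0], [0, 0, 0], 1], [[0, 0, 0], [0, 0, 0], 1]]}}

```text
t: 7.7
tcp_pos: [0.5785, -0.1165, 0.0461]
tool_rot: [0.998, 0.065, 0.002, 0.001]
force: [-0.3, -0.5, 7.7]
finger_gap: 0.0
gripper_force: 3.8
```

```bash
cat >> h.py <<'E'
def board():
    p,d=snapshot("top"); hsv=cv2.cvtColor(p,cv2.COLOR_RGB2HSV)
    m=cv2.inRange(hsv,(12,70,90),(30,220,255)); k=np.zeros_like(m); k[125:175,205:300]=1; m*=k
    ys,xs=np.where(m>0); f=fx(plane("top",np.c_[xs,ys],.038)); print("tan x %.1f..%.1f y %.1f..%.1f n %d"%(*np.percentile(f[:,0],[2,98]),*np.percentile(f[:,1],[1,99]),len(xs)))
    return p,d
E
python3 - <<'E'
from h import *
togo(F(0,68,46)); p,d=board(); cv2.imwrite("pics/c5.png",cv2.resize(p[90:205,190:340,::-1],None,fx=4,fy=4))
p,d=snapshot("scene"); cv2.imwrite("pics/c5s.png",cv2.resize(p[130:220,210:350,::-1],None,fx=5,fy=5,interpolation=cv2.INTER_CUBIC))
E
```

```text
t 7.70 gap 0.00 F [-0.3 -0.5  7.7] fix [ 0.7 67.3 46.1] shift [-0.7 -0.7  0.1] turn [ 0.1 -0.2 -0. ]
tan x -31.1..30.5 y -5.4..76.9 n 370
```

View pics/c5s.png

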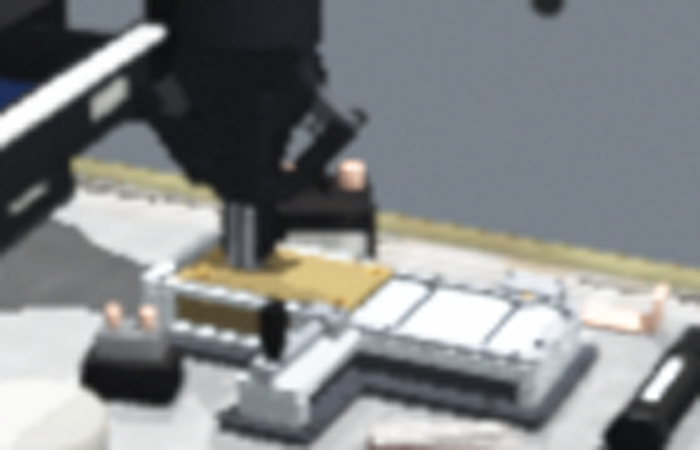

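The board follows: its right edge has moved from crop x 368 to about 392, and the leading edge is now at fixture y -5, from 7. I'll keep going.

Emit:
{"name": "play_rows", "arguments": {"rows": [[[0, 0, 0], [0, 4, 0.2], 1], [[0, 0, 0], [0, 4, 0], 1], [[0, 0, 0], [0, 4, 0], 1], [[0, 0, 0], [0, 4, 0], 1], [[0, 0, 0], [0, 4, 0], 1], [[0, 0, 0], [0, 0, 0], 1]]}}

```text
t: 8.3
tcp_pos: [0.5812, -0.1366, 0.0461]
tool_rot: [0.998, 0.065, 0.002, 0.001]
force: [0.7, -0.8, 8.3]
finger_gap: 0.003
gripper_force: 4.2
```

Emit:
{"name": "play_rows", "arguments": {"rows": [[[0, 0, 0], [0, 4, 0], 1], [[0, 0, 0], [0, 4, 0], 1], [[0, 0, 0], [0, 4, 0], 1], [[0, 0, 0], [0, 4, 0], 1], [[0, 0, 0], [0, 4, 0], 1], [[0, 0, 0], [0, 0, 0], 1]]}}

```text
t: 8.8
tcp_pos: [0.5838, -0.1564, 0.0461]
tool_rot: [0.998, 0.065, 0.002, 0.001]
force: [-0.3, -0.5, 7.9]
finger_gap: 0.003
gripper_force: 4.1
```

```bash
python3 - <<'E'
from h import *
togo(F(0,-29,46)); board()
E
```

```text
t 8.80 gap 0.00 F [-0.3 -0.5  7.9] fix [ 0.8 27.  46.1] shift [-0.8 56.   0.2] turn [ 0.1 -0.2 -0. ]
tan x -29.5..29.9 y -45.3..25.3 n 312
```

Emit:
{"name": "play_rows", "arguments": {"rows": [[[0, 0, 0], [0, 4, 0.2], 1], [[0, 0, 0], [0, 4, 0.2], 1], [[0, 0, 0], [0, 4, 0.1], 1], [[0, 0, 0], [0, 4, 0], 1], [[0, 0, 0], [0, 3, 0], 1], [[0, 0, 0], [0, 0, 0], 1]]}}

```text
t: 9.35
tcp_pos: [0.5865, -0.1752, 0.046]
tool_rot: [0.998, 0.065, 0.002, 0.001]
force: [-0.3, 0.4, 10.9]
finger_gap: 0.002
gripper_force: 5.2
```

```bash
python3 - <<'E'
from h import *
togo(F(0,-29,46)); board()
E
```

```text
t 9.35 gap 0.00 F [-0.3  0.4 10.9] fix [ 1.1  8.  46. ] shift [-1.1 37.   0.1] turn [ 0.1 -0.2 -0.1]
tan x -28.9..29.4 y -66.1..4.7 n 288
```

Emit:
{"name": "play_rows", "arguments": {"rows": [[[0, 0, 0], [0, 2, 0.2], 1], [[0, 0, 0], [0, 2, 0.2], 1], [[0, 0, 0], [0, 0, 0], 1]]}}

```text
t: 9.65
tcp_pos: [0.5871, -0.1789, 0.0458]
tool_rot: [0.998, 0.065, 0.002, 0.001]
force: [-0.1, 0.4, 12.3]
finger_gap: -0.002
gripper_force: 5.8
```

Emit:
{"name": "play_rows", "arguments": {"rows": [[[0, 0, 0], [0, 2, 0.2], 1], [[0, 0, 0], [0, 2, 0.2], 1], [[0, 0, 0], [0, 0, 0], 1]]}}

```text
t: 9.9
tcp_pos: [0.5877, -0.1827, 0.0458]
tool_rot: [0.998, 0.065, 0.002, 0.001]
force: [-1.7, 1.8, 13.4]
finger_gap: -0.003
gripper_force: 6.6
```

```bash
python3 - <<'E'
from h import *
togo(F(0,-29,46)); board()
E
```

```text
t 9.90 gap -0.00 F [-1.7  1.8 13.4] fix [ 1.2  0.4 45.8] shift [-1.2 29.4 -0.2] turn [ 0.1 -0.2 -0. ]
tan x -28.9..30.2 y -73.3..-7.0 n 279
```

Emit:
{"name": "play_rows", "arguments": {"rows": [[[0, 0, 0], [0, 2, 0.2], 1], [[0, 0, 0], [0, 2, 0.1], 1], [[0, 0, 0], [0, 0, 0], 1]]}}

```text
t: 10.2
tcp_pos: [0.588, -0.1866, 0.0457]
tool_rot: [0.998, 0.065, 0.002, 0.001]
force: [-0.4, 1.2, 14.0]
finger_gap: 0.001
gripper_force: 7.3
```

Emit:
{"name": "play_rows", "arguments": {"rows": [[[0, 0, 0], [0, 2, 0.1], 1], [[0, 0, 0], [0, 2, 0.1], 1], [[0, 0, 0], [0, 0, 0], 1]]}}

```text
t: 10.45
tcp_pos: [0.5886, -0.1907, 0.0456]
tool_rot: [0.998, 0.065, 0.002, 0.001]
force: [-1.5, 1.0, 14.9]
finger_gap: 0.004
gripper_force: 7.5
```

```bash
python3 - <<'E'
from h import *
togo(F(0,-29,46)); board()
E
```

```text
t 10.45 gap 0.00 F [-1.5  1.  14.9] fix [ 1.1 -7.6 45.6] shift [-1.1 21.4 -0.4] turn [ 0.1 -0.2 -0. ]
tan x -29.9..26.6 y -79.4..-16.4 n 272
```

Emit:
{"name": "play_rows", "arguments": {"rows": [[[0, 0, 0], [0, 2, 0.1], 1], [[0, 0, 0], [0, 2, 0.1], 1], [[0, 0, 0], [0, 2, 0], 1], [[0, 0, 0], [0, 0, 0], 1]]}}

```text
t: 10.83
tcp_pos: [0.5894, -0.1967, 0.0455]
tool_rot: [0.998, 0.065, 0.002, 0.001]
force: [-1.2, 0.7, 15.9]
finger_gap: -0.001
gripper_force: 7.7
```

```bash
python3 - <<'E'
from h import *
togo(F(0,-29,46)); board()
p,d=snapshot("scene"); cv2.imwrite("pics/c6.png",cv2.resize(p[130:220,210:350,::-1],None,fx=5,fy=5,interpolation=cv2.INTER_CUBIC))
E
```

```text
t 10.83 gap -0.00 F [-1.2  0.7 15.9] fix [  1.2 -13.6  45.5] shift [-1.1 15.4 -0.5] turn [ 0.1 -0.2 -0. ]
tan x -30.2..22.5 y -85.1..-22.5 n 265
```

View pics/c6.png

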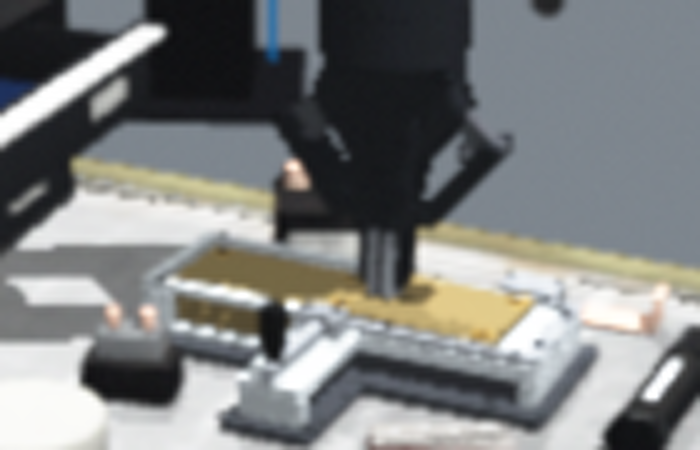

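The board is partly past the roller, with its leading edge at crop (500,340) and its trailing edge at about (325,300). The second board is still in the magazine.

Emit:
{"name": "play_rows", "arguments": {"rows": [[[0, 0, 0], [0, 2, 0], 1], [[0, 0, 0], [0, 2, 0], 1], [[0, 0, 0], [0, 0, 0], 1]]}}

```text
t: 11.18
tcp_pos: [0.5894, -0.2007, 0.0441]
tool_rot: [0.998, 0.065, 0.001, 0.001]
force: [-0.1, -0.4, 8.8]
finger_gap: 0.0
gripper_force: 4.2
```

Emit:
{"name": "play_rows", "arguments": {"rows": [[[0, 0, 0], [0, 2, 0], 1], [[0, 0, 0], [0, 1, 0], 1], [[0, 0, 0], [0, 0, 0], 1]]}}

```text
t: 11.43
tcp_pos: [0.5896, -0.2032, 0.0441]
tool_rot: [0.998, 0.065, 0.001, 0.001]
force: [-0.0, 0.8, 10.8]
finger_gap: 0.001
gripper_force: 4.8
```

```bash
python3 - <<'E'
from h import *
togo(F(0,-29,46)); board()
E
```

```text
t 11.43 gap 0.00 F [-0.   0.8 10.8] fix [  0.5 -20.1  44.1] shift [-0.5  8.9 -1.9] turn [ 0.1 -0.1 -0. ]
tan x -30.4..22.6 y -90.5..-30.3 n 242
```

Emit:
{"name": "play_rows", "arguments": {"rows": [[[0, 0, 0], [0, 0, 0.3], 1], [[0, 0, 0], [0, 1.5, 0.3], 1], [[0, 0, 0], [0, 2, 0.1], 1], [[0, 0, 0], [0, 2, 0], 1], [[0, 0, 0], [0, 0, 0], 1]]}}

```text
t: 11.9
tcp_pos: [0.5907, -0.2089, 0.0441]
tool_rot: [0.998, 0.065, 0.002, 0.001]
force: [-1.5, 0.7, 12.8]
finger_gap: 0.001
gripper_force: 6.4
```

Emit:
{"name": "play_rows", "arguments": {"rows": [[[0, 0, 0], [0, 1.5, 0], 1], [[0, 0, 0], [0, 1.5, 0], 1], [[0, 0, 0], [0, 0, 0], 1]]}}

```text
t: 12.15
tcp_pos: [0.591, -0.2117, 0.0441]
tool_rot: [0.998, 0.065, 0.002, 0.001]
force: [-1.1, 0.1, 12.7]
finger_gap: 0.001
gripper_force: 6.4
```

```bash
python3 - <<'E'
from h import *
togo(F(0,-29,46)); board()
E
```

```text
t 12.15 gap 0.00 F [-1.1  0.1 12.7] fix [  0.8 -28.8  44.1] shift [-0.8  0.2 -1.9] turn [ 0.1 -0.2 -0. ]
tan x -30.2..22.3 y -100.0..-42.2 n 237
```

Emit:
{"name": "play_rows", "arguments": {"rows": [[[0, 0, 0], [0, 1.5, 0], 1], [[0, 0, 0], [0, 1.5, 0], 1], [[0, 0, 0], [0, 0, 0], 1], [[0, 0, 0], [0, 0, 0], 1]]}}

```text
t: 12.53
tcp_pos: [0.5909, -0.2135, 0.044]
tool_rot: [0.998, 0.065, 0.001, -0.0]
force: [-0.8, 4.0, 15.1]
finger_gap: -0.001
gripper_force: 7.1
```

Emit:
{"name": "play_rows", "arguments": {"rows": [[[0, 0, 0], [0, 1.5, 0], 1], [[0, 0, 0], [0, 1.5, 0], 1], [[0, 0, 0], [0, 0, 0], 1], [[0, 0, 0], [0, 0, 0], 1]]}}

```text
t: 12.87
tcp_pos: [0.5913, -0.2164, 0.0441]
tool_rot: [0.998, 0.065, 0.001, -0.0]
force: [-0.5, 4.2, 15.0]
finger_gap: 0.001
gripper_force: 7.1
```

```bash
python3 - <<'E'
from h import *
togo(F(0,-29,46)); board()
E
```

```text
t 12.87 gap 0.00 F [-0.5  4.2 15. ] fix [  0.4 -33.4  44.1] shift [-0.4 -4.4 -1.9] turn [-0.  -0.1 -0. ]
tan x -30.5..0.8 y -99.9..-46.6 n 193
```

The lateral force holds at 4 N and the board no longer moves, so it is against the stop. I'll lift off, go to the knob and check on the way.

Emit:
{"name": "play_rows", "arguments": {"rows": [[[0, 0, 0], [0, 0, -10], 1], [[0, 0, 0], [0, 0, -20], 1], [[0, 0, 0], [0, 0, -20], 1], [[0, 0, 0], [-15, -5, -15], 0.5], [[0, 0, 0], [-25, -7, 0], 0.5], [[0, 0, 0], [-25, -7, 0], 0.5], [[0, 0, 0], [-25, -7, 0], 0.5], [[0, 0, 0], [-16, -7, 0], 0.5], [[0, 0, 0], [0, 0, 0], 0.5], [[0, 0, 0], [0, 0, 0], 0.5]]}}

```text
t: 13.75
tcp_pos: [0.4807, -0.1982, 0.1069]
tool_rot: [0.998, 0.065, -0.0, -0.0]
force: [-0.8, 0.2, -0.3]
finger_gap: 0.499
gripper_force: 0.0
```

```bash
python3 - <<'E'
from h import *
togo(F(-106.5,0.5,58)); p,d=board()
a=cv2.resize(p[100:200,195:325,::-1],None,fx=4.6,fy=4.6,interpolation=cv2.INTER_CUBIC)[:300]
p,d=snapshot("scene"); b=cv2.resize(p[165:225,220:350,::-1],None,fx=4.6,fy=4.6,interpolation=cv2.INTER_CUBIC)
cv2.imwrite("pics/c7.png",np.vstack([a,b]))
E
```

```text
t 13.75 gap 0.50 F [-0.8  0.2 -0.3] fix [-106.9   -1.   106.9] shift [ 0.4 -1.5 49. ] turn [-0.   0.  -0.1]
tan x -29.5..29.7 y -100.0..100.4 n 712
```

View pics/c7.png

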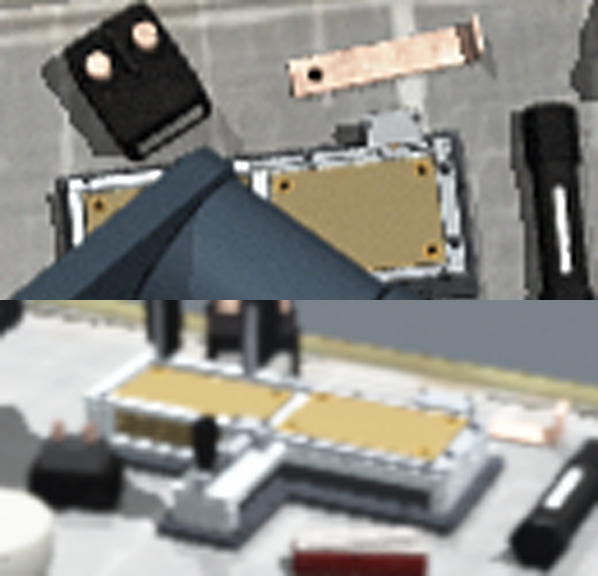

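The board lies flat in the nest, with its trailing edge at crop (285,430) clear of the slot and its leading edge at the end stop. Next I'll grip the knob.

Emit:
{"name": "play_rows", "arguments": {"rows": [[[0, 0, 0], [0.4, -1.5, 15], 0.5], [[0, 0, 0], [0, 0, 15], 0.5], [[0, 0, 0], [0, 0, 12], 0.5], [[0, 0, 0], [0, 0, 7], 0.5], [[0, 0, 0], [0, 0, 0], 0.5], [[0, 0, 0], [0, 0, 0], 1], [[0, 0, 0], [0, 0, 0], 1], [[0, 0, 0], [0, 0, 0], 1], [[0, 0, 0], [0, 0, 0], 1], [[0, 0, 0], [0, 0, 0], 1], [[0, 0, 0], [0, 0, 0], 1]]}}

```text
t: 14.77
tcp_pos: [0.4815, -0.1962, 0.0585]
tool_rot: [0.998, 0.065, 0.0, -0.0]
force: [1.7, 3.8, 2.8]
finger_gap: 0.126
gripper_force: 20.4
```

Emit:
{"name": "play_rows", "arguments": {"rows": [[[0, 0, 0], [3, 0, 0], 1], [[0, 0, 0], [5, 0, 0], 1], [[0, 0, 0], [5, 0, 0], 1], [[0, 0, 0], [5, 0, 0], 1], [[0, 0, 0], [5, 0, 0], 1], [[0, 0, 0], [5, 0, 0], 1], [[0, 0, 0], [4, 0, 0], 1], [[0, 0, 0], [2, 0, 0], 1], [[0, 0, 0], [0, 0, 0], 1]]}}

```text
t: 15.52
tcp_pos: [0.5148, -0.1917, 0.0585]
tool_rot: [0.998, 0.065, -0.0, -0.0]
force: [-1.0, 4.7, 5.3]
finger_gap: 0.13
gripper_force: 20.6
```

```bash
python3 - <<'E'
from h import *
togo(F(-71.7,1,58))
E
```

```text
t 15.52 gap 0.13 F [-1.   4.7  5.3] fix [-72.2   1.   58.5] shift [0.5 0.  0.5] turn [-0.1  0.  -0. ]
```

Pushing on until the stop is felt.

Emit:
{"name": "play_rows", "arguments": {"rows": [[[0, 0, 0], [0.7, 0, 0], 1], [[0, 0, 0], [0.7, 0, 0], 1], [[0, 0, 0], [0, 0, 0], 1]]}}

```text
t: 15.77
tcp_pos: [0.5157, -0.1915, 0.0585]
tool_rot: [0.998, 0.065, -0.001, -0.0]
force: [-0.6, 3.1, 6.3]
finger_gap: 0.125
gripper_force: 20.7
```

Emit:
{"name": "play_rows", "arguments": {"rows": [[[0, 0, 0], [0.7, 0, 0], 1], [[0, 0, 0], [0.5, 0, 0], 1], [[0, 0, 0], [0, 0, 0], 1]]}}

```text
t: 16.02
tcp_pos: [0.5168, -0.1914, 0.0585]
tool_rot: [0.998, 0.065, -0.001, -0.0]
force: [-1.9, 2.9, 5.6]
finger_gap: 0.126
gripper_force: 20.7
```

Emit:
{"name": "play_rows", "arguments": {"rows": [[[0, 0, 0], [1, 0, 0], 1], [[0, 0, 0], [1, 0, 0], 1], [[0, 0, 0], [0, 0, 0], 1]]}}

```text
t: 16.27
tcp_pos: [0.5173, -0.1913, 0.0585]
tool_rot: [0.998, 0.066, -0.002, -0.001]
force: [-5.2, 2.5, 8.1]
finger_gap: 0.127
gripper_force: 20.8
```

Emit:
{"name": "play_rows", "arguments": {"rows": [[[0, 0, 0], [1, 0, 0], 1], [[0, 0, 0], [0.5, 0, 0], 1], [[0, 0, 0], [0, 0, 0], 1]]}}

```text
t: 16.52
tcp_pos: [0.5174, -0.1912, 0.0585]
tool_rot: [0.998, 0.066, -0.004, -0.001]
force: [-8.2, -0.0, 9.8]
finger_gap: 0.129
gripper_force: 20.9
```

The stop is felt: the TCP has halted while the force rises to 8 N. I'll release and move clear.

Emit:
{"name": "play_rows", "arguments": {"rows": [[[0, 0, 0], [-0.8, 0, 0], 0.5], [[0, 0, 0], [0, 0, 0], 0.5], [[0, 0, 0], [0, 0, 0], 0.5], [[0, 0, 0], [0, 0, 0], 0.5], [[0, 0, 0], [0, 0, -10], 0.5], [[0, 0, 0], [0, 0, -20], 0.5], [[0, 0, 0], [0, 0, -25], 0.5], [[0, 0, 0], [0, 0, -35], 0.5], [[0, 0, 0], [0, 0, -35], 0.5], [[0, 0, 0], [-10, 30, -20], 0.5], [[0, 0, 0], [-15, 35, 0], 0.5], [[0, 0, 0], [-15, 35, 0], 0.5]]}}

```text
t: 17.52
tcp_pos: [0.4948, -0.2972, 0.2063]
tool_rot: [0.998, 0.067, 0.002, 0.002]
force: [1.2, -0.8, -1.2]
finger_gap: 0.496
gripper_force: 0.0
```

Emit:
{"name": "play_rows", "arguments": {"rows": [[[0, 0, 0], [-15, 35, 0], 0.5], [[0, 0, 0], [-15, 35, 0], 0.5], [[0, 0, 0], [-15, 35, 0], 0.5], [[0, 0, 0], [-15, 35, 0], 0.5], [[0, 0, 0], [-15, 35, 0], 0.5], [[0, 0, 0], [0, 0, 0], 0.5], [[0, 0, 0], [0, 0, 0], 0.5]]}}

```text
t: 18.1
tcp_pos: [0.441, -0.4816, 0.2033]
tool_rot: [0.998, 0.063, 0.0, 0.001]
force: [-0.2, 0.2, -0.4]
finger_gap: 0.498
gripper_force: 0.0
```

```bash
python3 - <<'E'
from h import *
togo(F(-72,0,58)); p,d=board()
a=cv2.resize(p[95:200,195:325,::-1],None,fx=4.6,fy=4.6,interpolation=cv2.INTER_CUBIC)[:,:400]
a=cv2.resize(p[105:190,200:310,::-1],None,fx=5,fy=5,interpolation=cv2.INTER_CUBIC)
p,d=snapshot("scene"); b=cv2.resize(p[170:210,235:335,::-1],(550,160),interpolation=cv2.INTER_CUBIC)
cv2.imwrite("pics/c8.png",np.vstack([a,b]))
E
```

```text
t 18.10 gap 0.50 F [-0.2  0.2 -0.4] fix [-183.1 -276.7  203.3] shift [ 110.  -277.3  145.1] turn [ 0.1 -0.  -0.2]
tan x -30.7..28.9 y -98.6..100.4 n 1618
```

View pics/c8.png

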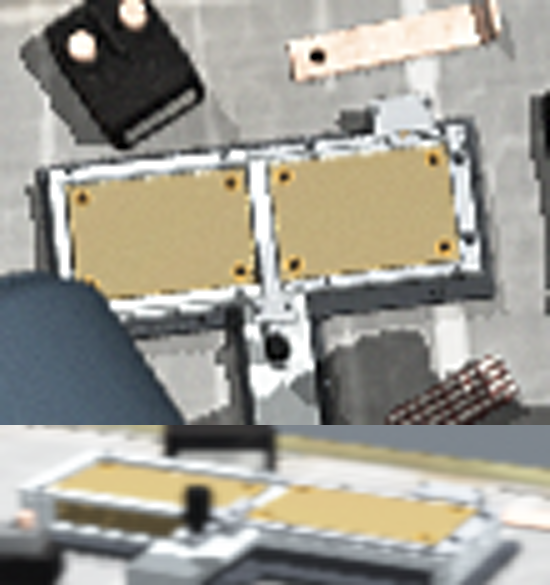

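The knob is back at its starting pixel (255,174). The board lies flat between the guides at the stop, and the bystanders have not moved.

```bash
python3 -c "
from station import *
print(sign_off())"
```

```text
the job is handed in; nothing more can be done
None
```

The top board lies flat in the nest against the end stop with the bolt pushed fully in behind it; peak measured press on it was about 16 N, and the job was handed in at about 18 s.

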